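Draw the pouring jar from the packed lacquer chest and latch the lid

TASK

Ease the jar with the pouring nozzle up out of the tight pack by its cap, freeing it if it binds, only until you can take hold of the glass above its neighbours; then carry it by the glass, never by the cap, and stand it gently in the middle of the stone mixing slab. Lacquer keeps only in the dark, so then swing the chest's lid over and press it home until its latch snaps. Leave the other jars seated and do not disturb the chopstick stand or the brush.

Things in the scene. Friction and masses are not known exactly. Their poses are not given: they have to be found in the camera images.
- pour_jar_mid (a point): the wanted jar, loose, 0.16 to 0.26 kg: eight-sided glass, 66 mm high, 52 mm across broad sides (square to the chest), 55 mm across its 18 mm wide cut corners (on the diagonals); shoulder to 72 mm, then its cap (pour_cap). Site on the axis, 44 mm above its underside; z up. It starts in one of the two inner places of the pack, touched by jars on all four sides. Never carry it by the cap.
- pour_cap: the wanted jar's metal screw cap, fixed on the jar: 38 mm in diameter, 16 mm high, on top a tapering pouring nozzle 16 mm more (the other jars have flat caps without one). Origin: centre of the cap's underside, 72 mm above the jar's underside.
- chest: plywood chest, stays put: 232 x 210 mm outside, walls 12 mm thick, 122 mm high, floor 10 mm above the table. Holds 4 jars along x by 3 along y, 52 mm apart, touching. Between caps there are 14 mm along x and y, but 35 mm on the diagonals (45 degrees), down to the shoulders, 72 mm above the chest's floor. Origin: centre of the underside; x along the hinge, y towards the hinged side, z up.
- spring_side (a point): middle of the chest's inner +y wall, 40 mm above the table. Felt-faced spring pads here press each row of three jars together with 4 to 5 N. A jar drags as it is drawn up (5 to 12 N with its weight); pulled askew it wedges hard, until let down a little and rocked a few mm sideways. Drawn up 35 mm and let go it stays, sinking a few mm at most; at 66 mm it comes free.
- lid (a joint): the chest's lid, a 12 mm board of 232 x 210 mm hinged on the top edge of the chest's +y side; 0 = shut on the walls, grows as it opens (rad); starts at 1.75 to 1.9, leaning outward past upright. A friction hinge (1 N m) holds it at any angle: about 6 N at its free edge swings it. At 0.06 the latch's bevel meets the keeper; some 8 N more down at the free edge rides it over until it snaps.
- lid_hinge (a point): middle of the lid's hinge line, 122 mm above the table, 105 mm from the chest's centre towards its +y. It turns with the lid: its x runs along the hinge like the chest's x, its -y along the lid to the free edge 210 mm away, its z out of the lid's outer face, which lies at z = 12 mm.
- lid_push (a point): a point to push on the lid's outer face (its top when shut): mid-length, 180 mm from the hinge line, 30 mm in from the free edge; axes as lid_hinge, z out of the outer face. Shut, it is 134 mm above the table.
- latch (a joint): bevelled sprung bolt in the steel latch case (52 x 24 x 46 mm) on the middle of the lid's free edge, outside the chest's -y wall when shut. Metres it is pushed back: 0 = fully out, 0.0075 = fully in. Shutting the lid, it rides over the steel keeper on the chest's wall and springs out beneath it, back to 0, when the lid is fully down.
- slab_top (a point): centre of the top of the square stone lacquer-mixing slab, 170 x 170 mm, top 16 mm above the table; it stays put. x and y along its sides, z up.
- stand: bystander: low plywood stand (76 x 148 x 40 mm) with red chopsticks drying upright in it, 230 mm high in all; loose. Origin: centre of its underside.
- brush: bystander: flat lacquer brush lying on the table, 215 mm long, 36 mm wide, 11 mm thick, x along it to the bristles; loose. Origin: under the middle of its handle.
- jar_1_mid (a point): one of the eleven ordinary jars packed in the chest, loose: same glass body as the wanted jar, flat metal cap 38 mm in diameter from 72 to 88 mm above its underside. Site on its axis, 44 mm above its underside.
- jar_2_mid (a point): another ordinary jar, as jar_1_mid.
- jar_3_mid (a point): another ordinary jar, as jar_1_mid.
- jar_4_mid (a point): another ordinary jar, as jar_1_mid.
- jar_5_mid (a point): another ordinary jar, as jar_1_mid.
- jar_6_mid (a point): another ordinary jar, as jar_1_mid.
- jar_7_mid (a point): another ordinary jar, as jar_1_mid.
- jar_8_mid (a point): another ordinary jar, as jar_1_mid.
- jar_9_mid (a point): another ordinary jar, as jar_1_mid.
- jar_10_mid (a point): another ordinary jar, as jar_1_mid.
- jar_11_mid (a point): another ordinary jar, as jar_1_mid.
Mind the look-alikes: they are no part of the job. Leave any red look-alike of the part that bears jar_6_mid alone.

How it is judged:
By the outcome, as a careful person would: the job done as asked, in the order asked, and still so for the second after the job is handed in, with the robot touching nothing.
It also fails if it takes over 72 s, if anything falls off the work surface, if the arm or the gripper's body presses on something with over 40 N, if the wrist force passes 120 N, or if a joint passes its speed limit or range.

ROBOT

A 6-joint arm with a two-finger parallel gripper is mounted at the origin on the work surface. World frame = base frame: x ahead of the robot, y to its left, z up, the work surface at z = 0. Lengths are in m, angles in degrees, forces in N, time in s.
With the tool pointing down it reaches from about 0.3 to 0.75 m from the base axis. Payload 8.5 kg.
Tool frame: the origin (TCP) lies on the centre line of the jaws, within the pads' length; the fingertips stand 14 mm ahead of it and the grasp point (between the pads) lies 5 mm behind it; z points along the fingers, x is the direction in which the jaws open and shut, and the axes are right-handed (so a half turn about z gives the same grasp; the last joint's range is limited). The gripper opens to 85 mm and grips with 20 to 120 N. Pads are 22 mm wide; open, the fingers measure 114 mm over their backs; the gripper's body (76 mm by 85 mm) begins 54 mm behind the grasp point. The pads swing forward as they close: fully open they stand 13 mm farther back than shut.
Start: joints at [-88.253, 21.807, 74.336, -0, 83.858, -12.336], TCP at [0.134, -0.533, 0.245] pointing down, gripper open.
Joint ranges: [-178.18, 178.18], [-50.72, 133.34], [12.68, 142.11], [-81.47, 261.47], [9.98, 163.14], [-165.26, 165.26]. Speed limits (degrees/s): [136.94, 136.94, 180, 180, 180, 180].

INTERFACE

Orientations are given as a 3x3 rotation matrix whose columns are the frame's x, y, z axes.
In Python, from rig import * gives the robot as it stands.
- The arm moves only by the shell command python3 -m crank 'ROWS' [FORCE]. ROWS is JSON, one flat list of numbers, 7 for each row, row after row: the turn, a rotation vector about the world's x, y, z in rad, then the shift along the world's x, y, z in m, then the opening in per cent of the stroke, from 0 (shut) to 100 (fully open). A call has 1 to 20 rows; each row shifts and turns the commanded pose from where the row before left it; what a row does not reach is not made up. A row lasts 1/10 s, in which the tool goes at most 50 mm and 8.59 degrees, less where a joint would pass 70% of its speed; a pose out of reach is approached as far as the arm can. A call is refused whole if a number of a shift passes 0.05 or a number of a turn 0.15, either way. A call with a gripper value outside its range is refused whole. The fingers move at their own pace and stop on an object; FORCE is the grip in N (left out, the last holds). Time passes only in rows, so rows that do not move let the fingers close. It gives the time, the measured TCP pose, the force and the opening at its end, in the units of the state.
- observe(): the state, without advancing time (a new reading comes with each control period).
- get_image(name): name is "side" or "top" or "wrist"; returns a dict with "frame" (480x640x3 uint8, red, green, blue), "fov_y" (degrees; the focal length in pixels is half the picture's height over the tangent of half this angle, whatever the lens; pixels are square), "cx", "cy" (the principal point, pixels), "world_to_cam" (4x4, takes a point from world to camera coordinates). Camera axes: x right, y up, looking along -z (the intrinsics and any distortion apply to the point x, -y, -z); pixel columns grow to the right and rows downward; lengths in m; the calibration is good to about 2 mm. A picture is of the moment at which its call begins. There is no depth.
- close_job(): hands the job in, once; it reports no verdict.
The state is a dict: "time_s": time; "q": joint angles; "qvel": joint speeds; "joint_efforts": joint torques, N m; "position": TCP position; "tool_rot": TCP orientation; "ft_force": force on the tool from outside, world axes, zero at the start; "wrist_torque": the same for the moment, N m; "grip_width": finger opening in m.
Only numpy, scipy, OpenCV 4.12 (cv2) and the standard library are available. Lean on these libraries where they do the work, as an engineer would, in place of code of your own. Each camera call takes 0.05 s, during which the arm holds its last target. There are 200 camera calls.

## Working session

There is one attempt and no reset: what is moved stays moved. The work goes in short steps, Python scripts to look and compute and a shell command to move; the robot and the scene stay as the last step left them, time stands still between calls to the robot, and variables do not carry over. Pictures are saved under pics/ and viewed, about 8 in all and at most 12, crops included, and the job is handed in when it is done.

```bash
mkdir -p pics; ls
python3 - <<'E'
from rig import *
import cv2, json, numpy as np
s=observe(); print({k:np.round(v,3).tolist() for k,v in s.items()})
for n in ("top","side"):
    d=get_image(n); cv2.imwrite(f"pics/{n}0.png",d["frame"][:,:,::-1])
    print(n,{k:(np.round(v,4).tolist() if k!="frame" else 0) for k,v in d.items()})
E
```

```text
pics
{'time_s': 0.0, 'q': [-88.252, 21.843, 74.385, 0.0, 83.86, -12.336], 'qvel': [-0.049, 0.041, -0.05, -0.094, -0.049, 0.083], 'joint_efforts': [-0.0, -44.846, -23.127, -0.0, 0.005, -0.0], 'position': [0.134, -0.533, 0.245], 'tool_rot': [[0.243, -0.97, -0.0], [-0.97, -0.243, 0.002], [-0.002, -0.0, -1.0]], 'ft_force': [-0.872, 0.33, -1.429], 'wrist_torque': [-0.021, 0.031, 0.024], 'grip_width': 0.085}
top {'frame': 0, 'fov_y': 42.0569, 'cx': 321.4891, 'cy': 247.5293, 'world_to_cam': [[-0.0073, -1.0, 0.0062, -0.0593], [0.9962, -0.0068, 0.0869, -0.5872], [-0.0868, 0.0068, 0.9962, -1.2449], [0.0, 0.0, 0.0, 1.0]]}
side {'frame': 0, 'fov_y': 42.7909, 'cx': 314.6788, 'cy': 245.05, 'world_to_cam': [[-0.6558, -0.755, 0.0005, 0.3244], [0.4578, -0.3972, 0.7954, -0.3754], [-0.6003, 0.5218, 0.6061, -0.6704], [0.0, 0.0, 0.0, 1.0]]}
```

View pics/top0.png

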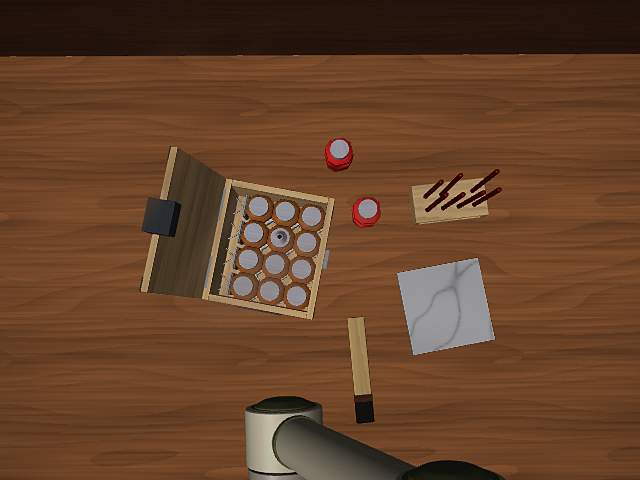

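View pics/side0.png

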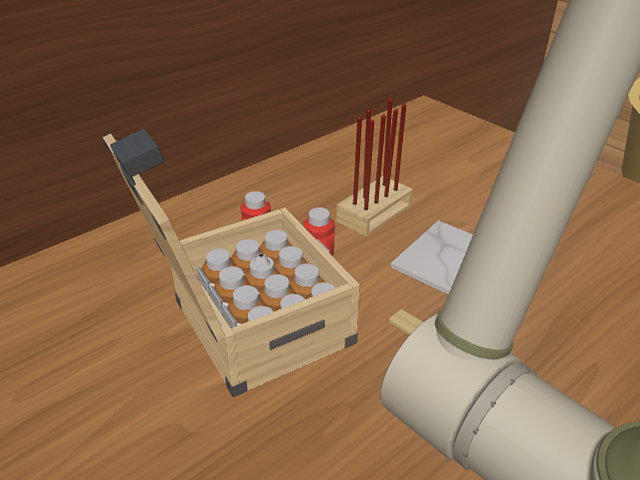

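The top view shows the nozzle jar at about (280,237), second from the top in the middle column. The hinge is on the left (+y) and the slab is near (446,306). Two red look-alikes stand at (339,152) and (367,210), and the brush is near (360,370). The side view confirms this, with the lid leaning outward.

```bash
cat > h.py <<'E'
import numpy as np, cv2
from rig import *
def K(d): f=240/np.tan(np.radians(d["fov_y"]/2)); return f
def ray(d,u,v):
    W=np.array(d["world_to_cam"]);R=W[:3,:3];c=-R.T@W[:3,3]
    return c,R.T@np.array([(u-d["cx"])/K(d),-(v-d["cy"])/K(d),-1.])
def onz(d,u,v,z):
    c,r=ray(d,u,v); return c+r*(z-c[2])/r[2]
def px(d,p):
    W=np.array(d["world_to_cam"]);q=W[:3,:3]@np.array(p)+W[:3,3]
    return np.array([d["cx"]-K(d)*q[0]/q[2],d["cy"]+K(d)*q[1]/q[2]])
def tri(d1,p1,d2,p2):
    c1,r1=ray(d1,*p1);c2,r2=ray(d2,*p2)
    t=np.linalg.lstsq(np.c_[r1,-r2],c2-c1,rcond=None)[0]
    a,b=c1+r1*t[0],c2+r2*t[1]; return (a+b)/2,np.linalg.norm(a-b)
E
python3 - <<'E'
from h import *
d=get_image("top"); im=d["frame"]; hsv=cv2.cvtColor(im,cv2.COLOR_RGB2HSV)
m=((hsv[...,1]<45)&(hsv[...,2]>120)).astype(np.uint8)
m[:, :]=cv2.morphologyEx(m,cv2.MORPH_OPEN,np.ones((3,3),np.uint8))
cs,_=cv2.findContours(m,cv2.RETR_EXTERNAL,cv2.CHAIN_APPROX_NONE)
pts=[]
for c in cs:
    a=cv2.contourArea(c)
    (u,v),r=cv2.minEnclosingCircle(c)
    if a>3000 and 380<u<520:
        (cc,wh,an)=cv2.minAreaRect(c); b=cv2.boxPoints((cc,wh,an))
        B=np.array([onz(d,*p,.016)[:2] for p in b]); print("slab",B.mean(0).round(4),np.linalg.norm(np.diff(B,axis=0),axis=1).round(4),B.round(3).tolist())
    elif a>150 and 220<u<330 and 180<v<315:
        e=cv2.fitEllipse(c); p=onz(d,*e[0],.098); pts.append(p[:2]); print("cap",np.round(e[0],1),np.round(e[1],1),p[:2].round(4))
P=np.array(pts)
# lattice fit
ctr=P.mean(0); best=None
i,j=np.meshgrid(np.arange(4)-1.5,np.arange(3)-1,indexing="ij"); G=np.c_[i.ravel(),j.ravel()]*.052
from scipy.optimize import least_squares
def T(x): c,s=np.cos(x[2]),np.sin(x[2]); return G@np.array([[c,s],[-s,c]])+x[:2]
f=lambda x: np.min(np.linalg.norm(P[:,None]-T(x)[None],axis=2),axis=1)
r=min((least_squares(f,[*ctr,a]) for a in np.radians([-20,-12,-5,5,12])),key=lambda r:r.cost)
print("lattice",r.x[:2].round(4),np.degrees(r.x[2]).round(2),f(r.x).round(4)); print(T(r.x).round(4).tolist())
# nozzle
g=cv2.cvtColor(im,cv2.COLOR_RGB2GRAY)
print("noz naive",onz(d,280.5,237,.114).round(4))
cv2.imwrite("pics/c1.png",cv2.resize(im[140:330,130:345,::-1],None,fx=3.6,fy=3.1,interpolation=cv2.INTER_CUBIC))
E
```

```text
cap [296.  295.8] [18.2 18.4] [ 0.4886 -0.0137]
cap [269.2 290.7] [18.1 18.4] [0.4986 0.0373]
cap [242.5 285.6] [18.2 18.5] [0.5086 0.0883]
cap [301.1 268.8] [18.2 18.3] [ 0.5399 -0.0236]
slab [ 0.4675 -0.3153] [0.1711 0.17   0.1692] [[0.535, -0.217], [0.567, -0.385], [0.4, -0.413], [0.368, -0.247]]
cap [274.5 263.8] [17.8 18.3] [0.5499 0.0273]
cap [247.8 258.9] [18.  18.5] [0.5597 0.0783]
cap [306.1 242.1] [18.1 18.5] [ 0.5912 -0.0334]
cap [253.  232.2] [18.  18.5] [0.611  0.0684]
cap [311.1 215.8] [18.  18.3] [ 0.6421 -0.0433]
cap [284.8 210.8] [18.  18.3] [0.652  0.0074]
cap [258.2 205.9] [18.  18.1] [0.6619 0.0585]
lattice [0.5754 0.0224] -10.99 [0.0003 0.0002 0.0001 0.0001 0.0001 0.0001 0.0003 0.0002 0.0002 0.0002
 0.0001]
[[0.4889, -0.0137], [0.4988, 0.0373], [0.5087, 0.0883], [0.5399, -0.0237], [0.5498, 0.0274], [0.5598, 0.0784], [0.591, -0.0336], [0.6009, 0.0175], [0.6108, 0.0685], [0.642, -0.0435], [0.6519, 0.0076], [0.6618, 0.0586]]
noz naive [0.5997 0.0148 0.114 ]
```

View pics/c1.png

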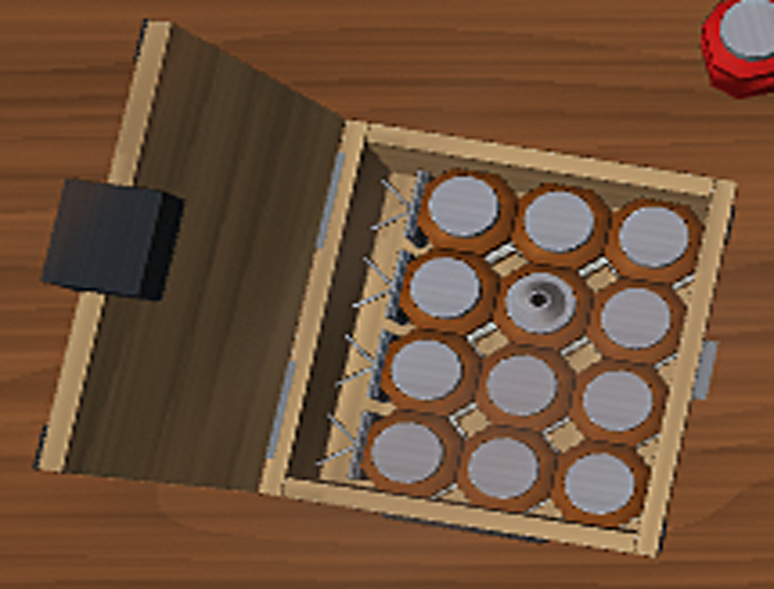

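The lattice fits to 0.3 mm with the wanted jar at (0.6009, 0.0175). The chest yaw is -11° and the slab centre is (0.4675, -0.3153). In the crop, the nozzle tip maps to (279.4,236.1), which agrees. I'll move above the jar with the jaws along the -56° diagonal.

```bash
python3 -m crank '[0,0,0.0217,0.0292,0.0344,0.002,60, 0,0,0.0217,0.0292,0.0344,0.002,60, 0,0,0.0217,0.0292,0.0344,0.002,60, 0,0,0.0217,0.0292,0.0344,0.002,60, 0,0,0.0217,0.0292,0.0344,0.002,60, 0,0,0.0217,0.0292,0.0344,0.002,60, 0,0,0.0217,0.0292,0.0344,0.002,60, 0,0,0.0217,0.0292,0.0344,0.002,60, 0,0,0.0217,0.0292,0.0344,0.002,60, 0,0,0.0217,0.0292,0.0344,0.002,60, 0,0,0.0217,0.0292,0.0344,0.002,60, 0,0,0.0217,0.0292,0.0344,0.002,60, 0,0,0.0217,0.0292,0.0344,0.002,60, 0,0,0.0217,0.0292,0.0344,0.002,60, 0,0,0.0217,0.0292,0.0344,0.002,60, 0,0,0.0217,0.0292,0.0344,0.002,60, 0,0,0,0,0,0,60, 0,0,0,0,0,0,60]' 20
cat > st.py <<'E'
from rig import observe
import numpy as np
s=observe();R=np.array(s["tool_rot"])
print("t",round(s["time_s"],2),"p",np.round(s["position"],4),"xang",round(np.degrees(np.arctan2(R[1,0],R[0,0])),2),"z",R[:,2].round(3),"F",np.round(s["ft_force"],1),"T",np.round(s["wrist_torque"],2),"w",round(s["grip_width"]*1000,1),"q",np.round(s["q"],1))
E
python3 st.py
python3 - <<'E'
from h import *
d=get_image("wrist"); cv2.imwrite("pics/w1.png",d["frame"][:,:,::-1])
print(np.round(d["world_to_cam"],3).tolist(),d["fov_y"]); print("noz",px(d,[.6009,.0175,.114]),"cap",px(d,[.6009,.0175,.098]))
E
```

```text
time_s: 1.95
position: [0.6011, 0.0176, 0.2766]
tool_rot: [[0.56, -0.828, -0.001], [-0.828, -0.56, -0.0], [-0.001, 0.001, -1.0]]
ft_force: [0.5, -0.3, -0.3]
grip_width: 0.051
t 1.95 p [0.6011 0.0176 0.2766] xang -55.94 z [-0.001 -0.    -1.   ] F [ 0.5 -0.3 -0.3] T [0.02 0.   0.03] w 51.0 q [-9.6 26.1 62.2 -0.  91.8 46.4]
[[0.56, -0.828, -0.001, -0.321], [0.794, 0.537, -0.285, -0.441], [0.236, 0.159, 0.959, -0.553], [0.0, 0.0, 0.0, 1.0]] 59.6209692975939
noz [319.75039493 224.34616264] cap [319.70306542 219.18668266]
```

View pics/w1.png

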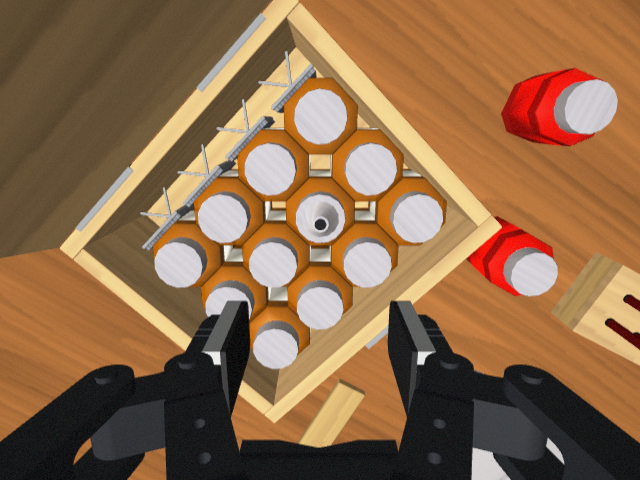

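The wrist view shows the nozzle at about (320,223) against a predicted (319.8,224.3), so the fix is good. I'll use the fingertip edges at (247,302) and (390,302) to find the tips' real height, then descend.

```bash
python3 - <<'E'
from h import *
s=observe();p=np.array(s["position"]);R=np.array(s["tool_rot"])
d=get_image("wrist")
for a in (0,.004,.008,.01,.014,.018):
    print(a,[px(d,p+R@[x,y,a]).round(1).tolist() for x in(-.0255,.0255) for y in (-.011,.011)])
E
python3 -m crank '[0,0,0,0,0,-0.0215,60,0,0,0,0,0,-0.0215,60,0,0,0,0,0,-0.0215,60,0,0,0,0,0,-0.0215,60,0,0,0,0,0,-0.0215,60,0,0,0,0,0,-0.0215,60,0,0,0,0,0,-0.0215,60,0,0,0,0,0,-0.0165,60,0,0,0,0,0,0,60,0,0,0,0,0,0,60]' 
python3 st.py
```

```text
0 [[244.8, 309.5], [247.9, 367.0], [397.2, 309.5], [393.8, 367.0]]
0.004 [[246.8, 304.4], [249.7, 360.6], [395.1, 304.5], [391.9, 360.7]]
0.008 [[248.6, 299.6], [251.4, 354.6], [393.1, 299.6], [390.0, 354.7]]
0.01 [[249.5, 297.3], [252.3, 351.7], [392.1, 297.3], [389.2, 351.8]]
0.014 [[251.2, 292.8], [253.8, 346.2], [390.3, 292.9], [387.5, 346.2]]
0.018 [[252.9, 288.6], [255.4, 340.8], [388.5, 288.7], [385.8, 340.9]]
time_s: 3.05
position: [0.601, 0.0161, 0.1111]
tool_rot: [[0.558, -0.83, 0.001], [-0.83, -0.558, -0.0], [0.0, -0.0, -1.0]]
ft_force: [-0.9, -0.2, 0.4]
grip_width: 0.051
t 3.05 p [0.601  0.0161 0.1111] xang -56.1 z [ 0.001 -0.    -1.   ] F [-0.9 -0.2  0.4] T [0.   0.02 0.01] w 51.0 q [-9.7 33.8 77.2 -0.  69.  46.4]
```

```bash
python3 -m crank '[0,0,0,0,0.0013,-0.006,60,0,0,0,0,0,-0.006,60,0,0,0,0,0,-0.0045,60,0,0,0,0,0,0,60,0,0,0,0,0,0,60]' ; python3 st.py; python3 st.py
```

```text
time_s: 3.55
position: [0.6011, 0.0183, 0.0938]
tool_rot: [[0.559, -0.829, -0.0], [-0.829, -0.559, 0.0], [-0.0, 0.0, -1.0]]
ft_force: [-1.0, 0.0, 0.2]
grip_width: 0.0513
t 3.55 p [0.6011 0.0183 0.0938] xang -56.02 z [-0.  0. -1.] F [-1.   0.   0.2] T [ 0.01 -0.   -0.06] w 51.3 q [-9.5 35.  78.2 -0.  66.8 46.5]
t 3.55 p [0.6011 0.0183 0.0938] xang -56.02 z [-0.  0. -1.] F [-1.   0.   0.2] T [ 0.01 -0.   -0.06] w 51.3 q [-9.5 35.  78.2 -0.  66.8 46.5]
```

```bash
python3 -m crank '[0,0,0,0,-0.0006,0,60,0,0,0,0,0,0,35,0,0,0,0,0,0,35,0,0,0,0,0,0,35,0,0,0,0,0,0,35,0,0,0,0,0,0,35]' 50; python3 st.py
```

```text
time_s: 4.15
position: [0.6016, 0.0171, 0.0944]
tool_rot: [[0.559, -0.829, 0.002], [-0.829, -0.559, -0.001], [0.002, -0.001, -1.0]]
ft_force: [0.9, -4.5, 6.1]
grip_width: 0.0364
t 4.15 p [0.6016 0.0171 0.0944] xang -56.03 z [ 0.002 -0.001 -1.   ] F [ 0.9 -4.5  6.1] T [-0.88 -0.26 -0.01] w 36.4 q [-9.6 34.9 78.2 -0.  66.8 46.4]
```

```bash
python3 -m crank '[0,0,0,0,0,0,30,0,0,0,0,0,0,30]' ; python3 st.py; python3 -m crank '[0,0,0,0,0,0.001,30,0,0,0,0,0,0.001,30,0,0,0,0,0,0,30]' ; python3 st.py
python3 - <<'E'
from h import *
d=get_image("wrist"); cv2.imwrite("pics/w2.png",d["frame"][150:480,100:540,::-1])
E
```

```text
time_s: 4.35
position: [0.6016, 0.0171, 0.0945]
tool_rot: [[0.559, -0.829, 0.002], [-0.829, -0.559, -0.001], [0.002, -0.001, -1.0]]
ft_force: [0.7, -6.0, 6.3]
grip_width: 0.0364
t 4.35 p [0.6016 0.0171 0.0945] xang -56.03 z [ 0.002 -0.001 -1.   ] F [ 0.7 -6.   6.3] T [-0.88 -0.18  0.02] w 36.4 q [-9.6 34.9 78.2 -0.  66.8 46.4]
time_s: 4.65
position: [0.6014, 0.0172, 0.0949]
tool_rot: [[0.559, -0.829, 0.0], [-0.829, -0.559, -0.001], [0.001, 0.0, -1.0]]
ft_force: [5.0, -4.5, -5.9]
grip_width: 0.0362
t 4.65 p [0.6014 0.0172 0.0949] xang -56.03 z [ 0.    -0.001 -1.   ] F [ 5.  -4.5 -5.9] T [-1.03 -0.98  0.03] w 36.2 q [-9.6 34.9 78.1 -0.  66.9 46.4]
```

View pics/w2.png

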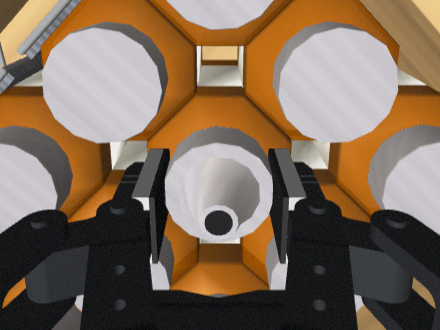

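The wrist crop shows the pads closed evenly on the nozzle jar's cap, with the nozzle at (219,222), clear of the neighbouring caps. I'll relieve the sideways force and lift slowly.

```bash
python3 -m crank '[0,0,0,0.0005,-0.0006,0.0005,30,0,0,0,0,0,0.001,30,0,0,0,0,0,0.001,30,0,0,0,0,0,0.001,30,0,0,0,0,0,0,30]' ; python3 st.py
```

```text
time_s: 5.2
position: [0.6014, 0.0171, 0.0982]
tool_rot: [[0.559, -0.829, -0.001], [-0.829, -0.559, 0.0], [-0.001, 0.001, -1.0]]
ft_force: [3.9, -2.4, -7.9]
grip_width: 0.0358
t 5.2 p [0.6014 0.0171 0.0982] xang -56.02 z [-0.001  0.    -1.   ] F [ 3.9 -2.4 -7.9] T [-0.7  -0.81 -0.02] w 35.8 q [-9.6 34.7 77.9 -0.  67.5 46.4]
```

```bash
python3 -m crank '[0,0,0,0.0004,-0.0003,0.001,30,0,0,0,0,0,0.0015,30,0,0,0,0,0,0.0015,30,0,0,0,0,0,0.0015,30,0,0,0,0,0,0,30]' 60; python3 st.py
```

```text
time_s: 5.7
position: [0.6016, 0.017, 0.105]
tool_rot: [[0.559, -0.829, -0.001], [-0.829, -0.559, 0.0], [-0.001, 0.0, -1.0]]
ft_force: [-0.5, -0.5, -5.3]
grip_width: 0.036
t 5.7 p [0.6016 0.017  0.105 ] xang -56.02 z [-0.001  0.    -1.   ] F [-0.5 -0.5 -5.3] T [-0.15  0.06 -0.01] w 36.0 q [-9.6 34.3 77.4  0.  68.4 46.4]
```

```bash
python3 -m crank '[0,0,0,0,0,0.002,30,0,0,0,0,0,0.002,30,0,0,0,0,0,0.002,30,0,0,0,0,0,0.002,30,0,0,0,0,0,0.002,30]'; python3 st.py
python3 - <<'E'
from h import *
d=get_image("side"); u,v=px(d,[.601,.017,.13]).astype(int); print(u,v)
cv2.imwrite("pics/s2.png",cv2.resize(d["frame"][v-80:v+80,u-100:u+100,::-1],None,fx=4,fy=3.6))
E
```

```text
time_s: 6.2
position: [0.6018, 0.0169, 0.1149]
tool_rot: [[0.559, -0.829, -0.0], [-0.829, -0.559, 0.0], [-0.0, 0.0, -1.0]]
ft_force: [-0.6, 0.3, -8.4]
grip_width: 0.0359
t 6.2 p [0.6018 0.0169 0.1149] xang -56.02 z [-0.  0. -1.] F [-0.6  0.3 -8.4] T [ 0.14  0.07 -0.05] w 35.9 q [-9.7 33.6 76.7  0.  69.6 46.4]
261 247
```

View pics/s2.png

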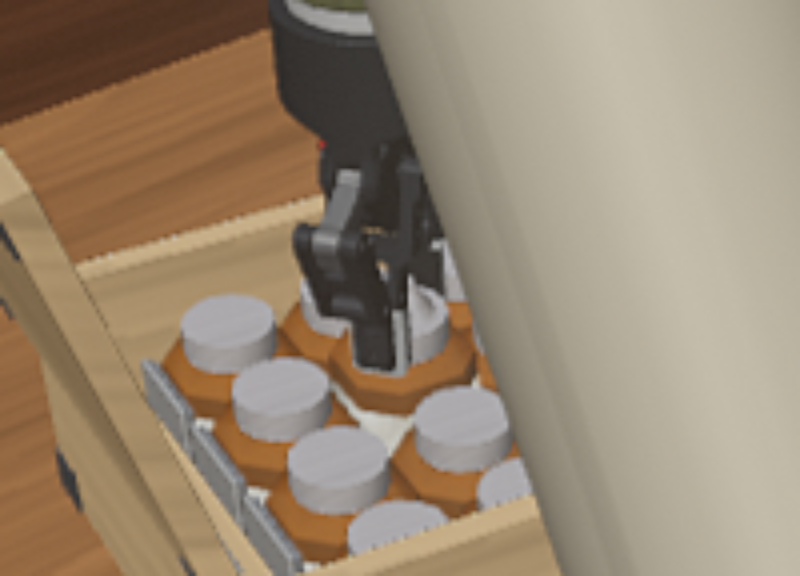

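The side crop shows the jar rising upright by its cap, with its neighbours still seated. I'll lift 16 mm more, 36 mm in all.

```bash
python3 -m crank '[0,0,0,0,0,0.002,30,0,0,0,0,0,0.002,30,0,0,0,0,0,0.002,30,0,0,0,0,0,0.002,30]'; python3 st.py; python3 -m crank '[0,0,0,0,0,0.002,30,0,0,0,0,0,0.002,30,0,0,0,0,0,0.002,30,0,0,0,0,0,0.002,30,0,0,0,0,0,0,30]'; python3 st.py
```

```text
time_s: 6.65
position: [0.6018, 0.0168, 0.1229]
tool_rot: [[0.559, -0.829, -0.0], [-0.829, -0.559, 0.0], [-0.0, 0.0, -1.0]]
ft_force: [-0.9, 0.9, -9.7]
grip_width: 0.0359
t 6.65 p [0.6018 0.0168 0.1229] xang -56.02 z [-0.  0. -1.] F [-0.9  0.9 -9.7] T [ 0.17  0.1  -0.03] w 35.9 q [-9.7 33.1 76.2  0.  70.7 46.4]
time_s: 7.15
position: [0.6019, 0.0168, 0.1312]
tool_rot: [[0.559, -0.829, 0.0], [-0.829, -0.559, 0.0], [0.0, -0.0, -1.0]]
ft_force: [-2.0, 1.8, -6.0]
grip_width: 0.0355
t 7.15 p [0.6019 0.0168 0.1312] xang -56.02 z [ 0.  0. -1.] F [-2.   1.8 -6. ] T [0.47 0.36 0.04] w 35.5 q [-9.7 32.6 75.6  0.  71.7 46.4]
```

```bash
python3 -m crank '[0,0,0,0,0,0,80,0,0,0,0,0,0,80,0,0,0,0,0,0,80,0,0,0,0,0,0,80,0,0,0,0,0,0,80]'; python3 st.py
python3 - <<'E'
from h import *
d=get_image("wrist"); cv2.imwrite("pics/w3.png",d["frame"][:,:,::-1])
for h in (.030,.0335,.0365): print(h,"nozzle",px(d,[.6019,.0168,.114+h]),"cap edge",px(d,[.6019,.0168,.098+h]))
E
```

```text
time_s: 7.65
position: [0.6021, 0.0166, 0.1311]
tool_rot: [[0.559, -0.829, 0.001], [-0.829, -0.559, -0.0], [0.001, -0.0, -1.0]]
ft_force: [-0.5, 0.8, -0.1]
grip_width: 0.0683
t 7.65 p [0.6021 0.0166 0.1311] xang -56.03 z [ 0.001 -0.    -1.   ] F [-0.5  0.8 -0.1] T [0.01 0.03 0.05] w 68.3 q [-9.7 32.6 75.6 -0.  71.7 46.4]
0.03 nozzle [320.37605142 359.87143684] cap edge [320.1478932 334.6389103]
0.0335 nozzle [320.43327497 366.19991706] cap edge [320.19361762 339.69567577]
0.0365 nozzle [320.48477492 371.89541148] cap edge [320.23455406 344.22292742]
```

View pics/w3.png

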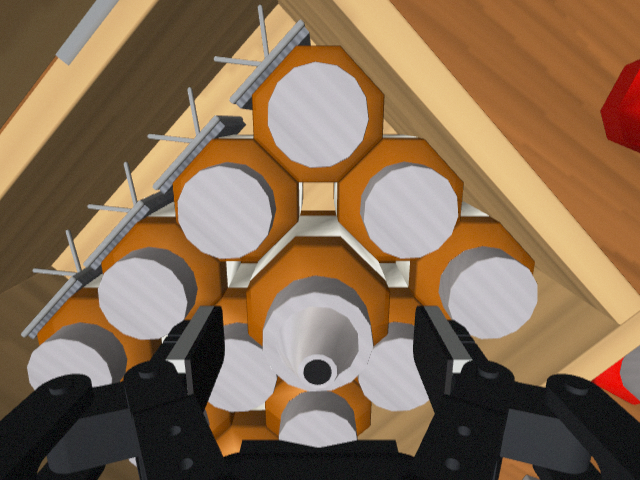

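The wrist view shows the jar staying up, with its nozzle at (317,371). That matches a lift of 36 mm and puts the jar about 0.8 mm to the left. I'll correct for that and descend to the glass.

```bash
python3 -m crank '[0,0,0,-0.0005,0.0007,-0.005,80,0,0,0,0,0,-0.006,80,0,0,0,0,0,-0.006,80,0,0,0,0,0,-0.006,80,0,0,0,0,0,-0.006,80,0,0,0,0,0,-0.004,80,0,0,0,0,0,0,80]'; python3 st.py
```

```text
time_s: 8.4
position: [0.6012, 0.0175, 0.0971]
tool_rot: [[0.559, -0.829, -0.001], [-0.829, -0.559, 0.0], [-0.001, 0.001, -1.0]]
ft_force: [0.2, -0.7, 0.1]
grip_width: 0.0686
t 8.4 p [0.6012 0.0175 0.0971] xang -56.03 z [-0.001  0.    -1.   ] F [ 0.2 -0.7  0.1] T [-0.02  0.01 -0.02] w 68.6 q [-9.6 34.8 78.   0.  67.3 46.4]
```

```bash
python3 -m crank '[0,0,0,0,0,0,45,0,0,0,0,0,0,45,0,0,0,0,0,0,45,0,0,0,0,0,0,45,0,0,0,0,0,0,45]' 45; python3 st.py
```

```text
time_s: 8.9
position: [0.6015, 0.0172, 0.098]
tool_rot: [[0.559, -0.829, 0.0], [-0.829, -0.559, -0.0], [0.001, -0.0, -1.0]]
ft_force: [1.4, -3.8, 0.4]
grip_width: 0.0548
t 8.9 p [0.6015 0.0172 0.098 ] xang -56.03 z [ 0. -0. -1.] F [ 1.4 -3.8  0.4] T [-0.44 -0.06  0.01] w 54.8 q [-9.6 34.7 77.9 -0.  67.3 46.4]
```

Width is 54.8 mm, so the jaws are on the cut corners of the glass. I'll lift the jar free slowly.

```bash
python3 -m crank '[0,0,0,0.0002,-0.0004,0.001,45,0,0,0,0,0,0.0015,45,0,0,0,0,0,0.0015,45,0,0,0,0,0,0.002,45]'; python3 st.py; python3 -m crank '[0,0,0,0,0,0.002,45,0,0,0,0,0,0.002,45,0,0,0,0,0,0.002,45,0,0,0,0,0,0.002,45,0,0,0,0,0,0.002,45]'; python3 st.py
```

```text
time_s: 9.3
position: [0.6014, 0.0179, 0.1032]
tool_rot: [[0.559, -0.829, -0.001], [-0.829, -0.559, 0.002], [-0.002, -0.0, -1.0]]
ft_force: [3.5, 4.5, -12.6]
grip_width: 0.0542
t 9.3 p [0.6014 0.0179 0.1032] xang -56.03 z [-0.001  0.002 -1.   ] F [  3.5   4.5 -12.6] T [ 1.11 -0.78  0.  ] w 54.2 q [-9.6 34.4 77.5  0.1 68.1 46.4]
time_s: 9.8
position: [0.6012, 0.0196, 0.1133]
tool_rot: [[0.559, -0.829, -0.001], [-0.829, -0.559, 0.005], [-0.005, -0.002, -1.0]]
ft_force: [3.2, 11.2, -9.7]
grip_width: 0.0549
t 9.8 p [0.6012 0.0196 0.1133] xang -56.0 z [-0.001  0.005 -1.   ] F [ 3.2 11.2 -9.7] T [ 2.54 -0.66 -0.  ] w 54.9 q [-9.5 33.7 76.9  0.3 69.5 46.4]
```

```bash
python3 -m crank '[0,0,0,0,0,0.0025,45,0,0,0,0,0,0.0025,45,0,0,0,0,0,0.0025,45,0,0,0,0,0,0.0025,45]'; python3 st.py
```

```text
time_s: 10.2
position: [0.6011, 0.0192, 0.1238]
tool_rot: [[0.56, -0.829, -0.001], [-0.829, -0.56, 0.004], [-0.004, -0.001, -1.0]]
ft_force: [0.6, 6.8, -5.7]
grip_width: 0.0546
t 10.2 p [0.6011 0.0192 0.1238] xang -55.97 z [-0.001  0.004 -1.   ] F [ 0.6  6.8 -5.7] T [ 1.43 -0.22 -0.01] w 54.6 q [-9.5 33.1 76.2  0.2 70.8 46.4]
```

```bash
python3 -m crank '[0,0,0,0,0.0005,0.0025,45,0,0,0,0,0.0005,0.0025,45,0,0,0,0,0,0.0025,45,0,0,0,0,0,0.0025,45,0,0,0,0,0,0.003,45,0,0,0,0,0,0.004,45]'; python3 st.py
python3 - <<'E'
from h import *
d=get_image("top"); cv2.imwrite("pics/t2.png",cv2.resize(d["frame"][150:330,140:400,::-1],None,fx=3,fy=3))
E
```

```text
time_s: 10.8
position: [0.6016, 0.0177, 0.1412]
tool_rot: [[0.559, -0.829, 0.0], [-0.829, -0.559, -0.0], [0.0, 0.0, -1.0]]
ft_force: [-1.3, -4.3, -1.1]
grip_width: 0.0549
t 10.8 p [0.6016 0.0177 0.1412] xang -56.04 z [ 0. -0. -1.] F [-1.3 -4.3 -1.1] T [-0.84  0.2   0.06] w 54.9 q [-9.6 32.  74.9 -0.  73.  46.5]
```

View pics/t2.png

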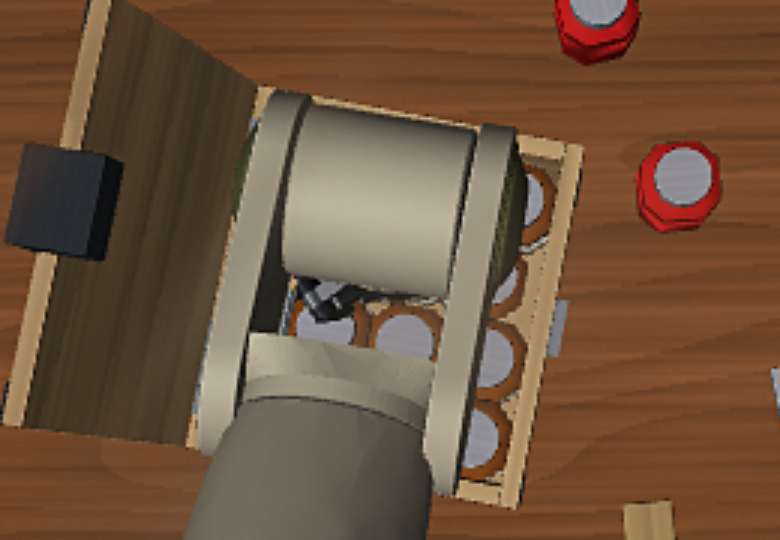

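The top crop shows the jar out of the chest, mostly hidden by the wrist, and nothing else moved. I'll lift it clear and carry it to the slab.

```bash
python3 -m crank '[0,0,0,0,0,0.008,45,0,0,0,0,0,0.014,45,0,0,0,0,0,0.016,45,0,0,0,0,0,0.016,45,0,0,0,0,0,0.012,45,0,0,0,0,0,0.006,45]'; python3 st.py; python3 -m crank '[0,0,0,-0.005,-0.012,0,45,0,0,0,-0.0095,-0.0235,0,45,0,0,0,-0.012,-0.03,0,45,0,0,0,-0.012,-0.03,0,45,0,0,0,-0.012,-0.03,0,45,0,0,0,-0.012,-0.03,0,45,0,0,0,-0.012,-0.03,0,45,0,0,0,-0.012,-0.03,0,45,0,0,0,-0.012,-0.03,0,45,0,0,0,-0.012,-0.03,0,45,0,0,0,-0.0115,-0.03,0,45,0,0,0,-0.008,-0.02,0,45,0,0,0,-0.004,-0.0075,0,45,0,0,0,0,0,0,45,0,0,0,0,0,0,45]'; python3 st.py
```

```text
time_s: 11.45
position: [0.6019, 0.0185, 0.2143]
tool_rot: [[0.559, -0.829, 0.002], [-0.829, -0.559, 0.0], [0.001, -0.002, -1.0]]
ft_force: [-0.7, 0.2, -2.2]
grip_width: 0.0549
t 11.45 p [0.6019 0.0185 0.2143] xang -56.0 z [ 0.002  0.    -1.   ] F [-0.7  0.2 -2.2] T [0.02 0.01 0.03] w 54.9 q [-9.5 28.3 68.7  0.  82.8 46.5]
time_s: 12.95
position: [0.4676, -0.3142, 0.2125]
tool_rot: [[0.559, -0.829, -0.0], [-0.829, -0.559, 0.001], [-0.001, -0.0, -1.0]]
ft_force: [-0.3, 0.5, -1.4]
grip_width: 0.0545
t 12.95 p [ 0.4676 -0.3142  0.2125] xang -56.0 z [-0.     0.001 -1.   ] F [-0.3  0.5 -1.4] T [ 0.02 -0.    0.  ] w 54.5 q [-45.9  24.6  75.4   0.   80.   10.1]
```

```bash
python3 -m crank '[0,0,0,0,-0.0011,-0.01,45,0,0,0,0,0,-0.02,45,0,0,0,0,0,-0.025,45,0,0,0,0,0,-0.025,45,0,0,0,0,0,-0.025,45,0,0,0,0,0,-0.018,45,0,0,0,0,0,-0.009,45,0,0,0,0,0,-0.0035,45,0,0,0,0,0,0,45,0,0,0,0,0,0,45]'; python3 st.py
python3 - <<'E'
from h import *
d=get_image("side"); u,v=px(d,[.4675,-.3153,.05]).astype(int); print(u,v)
cv2.imwrite("pics/s3.png",cv2.resize(d["frame"][max(v-90,0):v+80,u-100:u+100,::-1],None,fx=3.5,fy=3.5))
E
```

```text
time_s: 13.95
position: [0.468, -0.3162, 0.0781]
tool_rot: [[0.559, -0.829, 0.001], [-0.829, -0.559, -0.001], [0.002, -0.0, -1.0]]
ft_force: [-0.4, -0.8, -1.9]
grip_width: 0.0549
t 13.95 p [ 0.468  -0.3162  0.0781] xang -56.01 z [ 0.001 -0.001 -1.   ] F [-0.4 -0.8 -1.9] T [-0.01  0.06 -0.07] w 54.9 q [-46.1  33.1  85.5   0.   61.3  10. ]
459 242
```

View pics/s3.png

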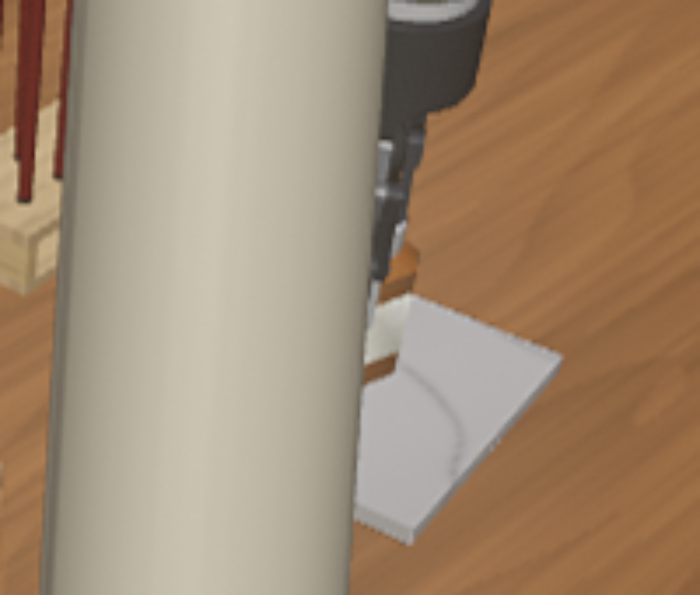

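The side crop shows the jar upright just above the slab, with the arm covering part of it. I'll creep down.

```bash
python3 -m crank '[0,0,0,0,0.0005,-0.002,45,0,0,0,0,0,-0.002,45,0,0,0,0,0,-0.002,45,0,0,0,0,0,-0.001,45,0,0,0,0,0,0,45]'; python3 st.py; python3 -m crank '[0,0,0,0,0,-0.001,45,0,0,0,0,0,0,45]'; python3 st.py
```

```text
time_s: 14.5
position: [0.4676, -0.3155, 0.0701]
tool_rot: [[0.559, -0.829, -0.0], [-0.829, -0.559, 0.0], [-0.0, 0.0, -1.0]]
ft_force: [-0.6, 0.6, -1.7]
grip_width: 0.0547
t 14.5 p [ 0.4676 -0.3155  0.0701] xang -56.02 z [-0.  0. -1.] F [-0.6  0.6 -1.7] T [-0.03 -0.05 -0.04] w 54.7 q [-46.   33.7  86.   -0.   60.3  10. ]
time_s: 14.7
position: [0.4676, -0.3156, 0.0692]
tool_rot: [[0.559, -0.829, -0.0], [-0.829, -0.559, 0.0], [-0.0, 0.0, -1.0]]
ft_force: [0.1, 0.4, -1.9]
grip_width: 0.0545
t 14.7 p [ 0.4676 -0.3156  0.0692] xang -56.02 z [-0.  0. -1.] F [ 0.1  0.4 -1.9] T [-0.02  0.03  0.03] w 54.5 q [-46.   33.8  86.   -0.   60.2  10. ]
```

```bash
for i in 1 2 3; do python3 -m crank '[0,0,0,0,0,-0.0007,45,0,0,0,0,0,0,45]' >/dev/null; python3 st.py; done
```

```text
t 14.9 p [ 0.4676 -0.3155  0.0685] xang -56.02 z [-0.  0. -1.] F [-0.3  0.1 -1.4] T [ 0.02 -0.04  0.  ] w 55.0 q [-46.   33.8  86.1   0.   60.1  10. ]
t 15.1 p [ 0.4677 -0.3155  0.0684] xang -56.02 z [ 0. -0. -1.] F [0.5 2.1 3.8] T [ 0.27  0.18 -0.03] w 54.6 q [-46.   33.8  86.1   0.   60.   10. ]
t 15.3 p [ 0.4678 -0.3155  0.0683] xang -56.02 z [ 0.001 -0.001 -1.   ] F [-0.8  2.7 10.7] T [ 0.57  0.49 -0.08] w 54.8 q [-46.   33.8  86.1   0.   60.   10. ]
```

Contact. I'll ease up slightly, release, rise straight up and look.

```bash
python3 -m crank '[0,0,0,0,0,0.001,45,0,0,0,0,0,0,70,0,0,0,0,0,0,80,0,0,0,0,0,0,80,0,0,0,0,0,0,80,0,0,0,0,0,0.004,80,0,0,0,0,0,0.01,80,0,0,0,0,0,0.02,80,0,0,0,0,0,0.03,80,0,0,0,0,0,0.03,80,0,0,0,0,0,0.04,80,0,0,0,0,0,0.04,80,0,0,0,0,0,0.03,80]'; python3 st.py
python3 - <<'E'
from h import *
d=get_image("wrist"); cv2.imwrite("pics/w4.png",d["frame"][:,:,::-1])
print("noz",px(d,[.4675,-.3153,.120]),"capc",px(d,[.4675,-.3153,.104]))
E
```

```text
time_s: 16.6
position: [0.4676, -0.3155, 0.2759]
tool_rot: [[0.559, -0.829, 0.002], [-0.829, -0.559, -0.003], [0.004, -0.001, -1.0]]
ft_force: [-0.5, 0.6, -0.2]
grip_width: 0.068
t 16.6 p [ 0.4676 -0.3155  0.2759] xang -56.02 z [ 0.002 -0.003 -1.   ] F [-0.5  0.6 -0.2] T [0.02 0.   0.02] w 68.0 q [-46.   22.1  68.8   0.   88.9  10. ]
noz [318.58643481 226.76572825] capc [318.50430968 221.41634837]
```

View pics/w4.png

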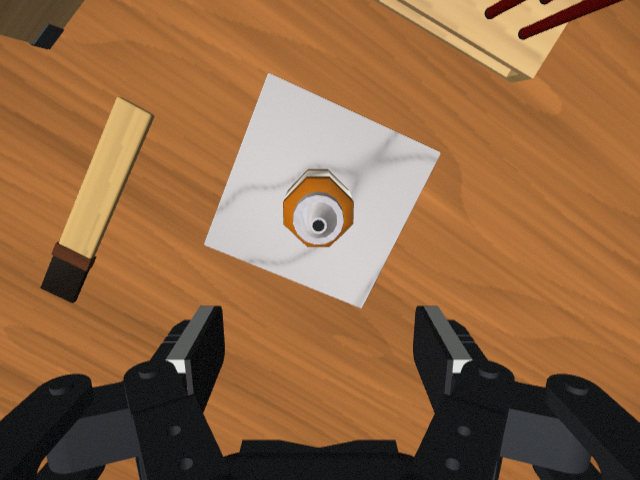

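The wrist view shows the jar standing upright in the slab's middle, with its nozzle at (319,225) against a predicted (318.6,226.8) for the slab centre. The brush and stand are undisturbed. Next I'll measure the lid angle and work out the pushing path.

```bash
cat > lid.py <<'E'
import numpy as np
t=np.radians(-10.99); ex=np.array([np.cos(t),np.sin(t),0]); ey=np.array([-np.sin(t),np.cos(t),0]); ez=np.array([0,0,1.])
H=np.array([.5754,.0224,.122])+.120*ey
def surf(th,r): return H+r*(-np.cos(th)*ey+np.sin(th)*ez)+.012*(np.sin(th)*ey+np.cos(th)*ez)
def nrm(th): return np.sin(th)*ey+np.cos(th)*ez
def tcp(th,a,r=.18,gap=0):  # tip on the face, tool tilted a rad
    return surf(th,r)+(.014*(np.sin(a)*ey+np.cos(a)*ez))+gap*nrm(th)
E
python3 - <<'E'
from h import *; from lid import *
d=get_image("top"); print(H)
for s,uv in((1,(177.8,147.1)),(-1,(147.2,291.6))):
    for th in np.arange(1.7,1.95,.04):
        print(s,uv,round(th,2),px(d,H+s*.116*ex+.21*(-np.cos(th)*ey+np.sin(th)*ez)).round(1))
print("hinge ends",px(d,H+.116*ex),px(d,H-.116*ex))
for th,a in((1.82,50),(1.6,45),(1.3,35),(1.,25),(.7,15),(.4,8),(.2,4),(.06,0),(0,0)):
    print(th,a,tcp(th,np.radians(a)).round(4),tcp(th,np.radians(a),gap=.04).round(4))
E
```

```text
[0.59827652 0.14019926 0.122     ]
1 (177.8, 147.1) 1.7 [189.2 148.5]
1 (177.8, 147.1) 1.74 [184.2 147.7]
1 (177.8, 147.1) 1.78 [179.2 147. ]
1 (177.8, 147.1) 1.82 [174.4 146.4]
1 (177.8, 147.1) 1.86 [169.7 145.8]
1 (177.8, 147.1) 1.9 [165.1 145.3]
1 (177.8, 147.1) 1.94 [160.6 144.8]
-1 (147.2, 291.6) 1.7 [158.7 294.6]
-1 (147.2, 291.6) 1.74 [153.6 293.6]
-1 (147.2, 291.6) 1.78 [148.6 292.6]
-1 (147.2, 291.6) 1.82 [143.7 291.7]
-1 (147.2, 291.6) 1.86 [139.  290.7]
-1 (147.2, 291.6) 1.9 [134.4 289.8]
-1 (147.2, 291.6) 1.94 [129.9 288.9]
hinge ends [225.6685098  177.95112959] [201.19723562 298.55882307]
1.82 50 [0.611  0.2057 0.3025] [0.6184 0.2438 0.2926]
1.6 45 [0.6035 0.1669 0.3115] [0.6111 0.2061 0.3103]
1.3 35 [0.5928 0.1122 0.3101] [0.6002 0.15   0.3208]
1.0 25 [0.5828 0.0604 0.2926] [0.5892 0.0935 0.3142]
0.7 15 [0.5742 0.0162 0.2607] [0.5791 0.0415 0.2913]
0.4 8 [ 0.5679 -0.0161  0.217 ] [ 0.5709 -0.0008  0.2539]
0.2 4 [ 0.5653 -0.0297  0.1835] [ 0.5668 -0.0219  0.2227]
0.06 0 [ 0.5642 -0.0355  0.1588] [ 0.5646 -0.0331  0.1987]
0 0 [ 0.564  -0.0365  0.148 ] [ 0.564  -0.0365  0.188 ]
```

Lid angle is about 1.79 rad (both corners agree). I'll raise the arm, shut the fingers, yaw to the chest axes, then go over behind the lid.

```bash
python3 -m crank '[0,0,0,0,0,0.03,0,0,0,0,0,0,0.03,0,0,0,0.056,0.0036,0.0297,0.0075,0,0,0,0.056,0.0036,0.0297,0.0075,0,0,0,0.056,0.0036,0.0297,0.0075,0,0,0,0.056,0.0036,0.0297,0.0075,0,0,0,0.056,0.0036,0.0297,0.0075,0,0,0,0.056,0.0036,0.0297,0.0075,0,0,0,0.056,0.0036,0.0297,0.0075,0,0,0,0.056,0.0036,0.0297,0.0075,0,0,0,0.056,0.0036,0.0297,0.0075,0,0,0,0.056,0.0036,0.0297,0.0075,0,0,0,0.056,0.0036,0.0297,0.0075,0,0,0,0.056,0.0036,0.0297,0.0075,0,0,0,0.056,0.0036,0.0297,0.0075,0,0,0,0.056,0.0036,0.0297,0.0075,0,0,0,0,0,0,0,0]' 40; python3 st.py
```

```text
time_s: 18.4
position: [0.5178, 0.103, 0.4377]
tool_rot: [[0.982, -0.188, 0.001], [-0.188, -0.982, 0.001], [0.001, -0.001, -1.0]]
ft_force: [-0.5, -1.5, -0.5]
grip_width: -0.0002
t 18.4 p [0.5178 0.103  0.4377] xang -10.81 z [ 0.001  0.001 -1.   ] F [-0.5 -1.5 -0.5] T [-0.04 -0.06 -0.01] w -0.2 q [ -1.6  16.3  51.8   0.  111.9   9.2]
```

```bash
python3 -m crank '[0,0,0,0.008,0.034,0,0,0,0,0,0.008,0.034,0,0,0,0,0,0.008,0.034,0,0,0,0,0,0.008,0.034,0,0,-0.0857,0.0166,0,0.008,0.034,0,0,-0.0857,0.0166,0,0.008,0.034,0,0,-0.0857,0.0166,0,0.008,0.034,0,0,-0.0857,0.0166,0,0,0,0,0,-0.0857,0.0166,0,0,0,0,0,-0.0857,0.0166,0,0,0,0,0,-0.0857,0.0166,0,0,0,0,0,-0.0857,0.0166,0,0,0,0,0,-0.0857,0.0166,0,0,0,0,0,-0.0857,0.0166,0,0,0,0,0,0,0,0,0,0,0,0]' 40; python3 st.py
```

```text
time_s: 19.9
position: [0.5472, 0.3181, 0.4105]
tool_rot: [[0.984, -0.121, -0.133], [-0.18, -0.633, -0.753], [0.007, 0.764, -0.645]]
ft_force: [1.5, -0.9, -0.3]
grip_width: -0.0
t 19.9 p [0.5472 0.3181 0.4105] xang -10.35 z [-0.133 -0.753 -0.645] F [ 1.5 -0.9 -0.3] T [ 0.37 -0.07  0.02] w -0.0 q [ 32.   48.2  12.9 -60.8 139.4   1.3]
```

```bash
python3 -m crank '[0.027,-0.0053,0,0.006,-0.010,-0.023,0,0.027,-0.0053,0,0.006,-0.010,-0.023,0,0.027,-0.0053,0,0.006,-0.010,-0.023,0,0.027,-0.0053,0,0.006,-0.010,-0.023,0,0.027,-0.0053,0,0.006,-0.010,-0.023,0,0,0,0,0,0,0,0]'; python3 st.py
python3 - <<'E'
from h import *; from lid import *
p=np.array(observe()["position"]);R=np.array(observe()["tool_rot"])
tip=p+.014*R[:,2]; v=tip-H; th=1.79
print("along x",v@ex,"r",v@(-np.cos(th)*ey+np.sin(th)*ez),"gap",v@nrm(th)-.012, "tilt",np.degrees(np.arctan2(-R[:,2]@ey,-R[:,2]@ez)),"n",nrm(th).round(3))
E
```

```text
time_s: 20.5
position: [0.5769, 0.2656, 0.2963]
tool_rot: [[0.983, -0.145, -0.116], [-0.186, -0.733, -0.655], [0.01, 0.665, -0.747]]
ft_force: [-0.6, 0.2, 0.8]
grip_width: 0.0001
t 20.5 p [0.5769 0.2656 0.2963] xang -10.7 z [-0.116 -0.655 -0.747] F [-0.6  0.2  0.8] T [ 0.3  -0.09  0.03] w 0.1 q [ 25.9  43.1  37.4 -38.7 120.6  22.9]
along x -0.044767965213134024 r 0.18380673389095065 gap 0.059445678544272226 tilt 41.679481811424544 n [ 0.186  0.958 -0.217]
```

```bash
python3 -m crank '[0,0,0,-0.0035,-0.0182,0.004,0,0,0,0,-0.0035,-0.0182,0.004,0,0,0,0,-0.0022,-0.0115,0.0025,0,0,0,0,-0.0008,-0.0042,0.001,0,0,0,0,0,0,0,0]'; python3 st.py
python3 - <<'E'
from h import *; from lid import *
p=np.array(observe()["position"]);R=np.array(observe()["tool_rot"])
tip=p+.014*R[:,2]; v=tip-H; th=1.79
print("along x",v@ex,"r",v@(-np.cos(th)*ey+np.sin(th)*ez),"gap",v@nrm(th)-.012)
ths=np.arange(1.79,.05,-.06); a=np.radians(41.7)*np.clip((ths-.1)/1.69,0,1)
T=np.array([tcp(t,x,.183,-.001)-.045*ex for t,x in zip(ths,a)])
print("first",T[0]); 
for t,dl in zip(ths[1:],np.diff(T,axis=0)): print(round(t,2),dl.round(4).tolist())
E
```

```text
time_s: 21.0
position: [0.5666, 0.2157, 0.3108]
tool_rot: [[0.983, -0.146, -0.11], [-0.182, -0.733, -0.655], [0.015, 0.664, -0.748]]
ft_force: [0.2, 0.5, 0.8]
grip_width: -0.0001
t 21.0 p [0.5666 0.2157 0.3108] xang -10.5 z [-0.11  -0.655 -0.748] F [0.2 0.5 0.8] T [ 0.32 -0.04  0.02] w -0.1 q [ 22.7  38.1  45.  -38.8 116.2  21.9]
along x -0.045246882026484324 r 0.18680849517069129 gap 0.006600338761503434
first [0.56551028 0.20752424 0.30868194]
1.73 [-0.0021, -0.0107, 0.003]
1.67 [-0.0021, -0.0109, 0.0023]
1.61 [-0.0021, -0.011, 0.0016]
1.55 [-0.0021, -0.0111, 0.001]
1.49 [-0.0022, -0.0111, 0.0003]
1.43 [-0.0022, -0.0111, -0.0004]
1.37 [-0.0021, -0.011, -0.001]
1.31 [-0.0021, -0.0109, -0.0017]
1.25 [-0.0021, -0.0108, -0.0023]
1.19 [-0.0021, -0.0107, -0.003]
1.13 [-0.002, -0.0105, -0.0036]
1.07 [-0.002, -0.0102, -0.0042]
1.01 [-0.0019, -0.0099, -0.0048]
0.95 [-0.0019, -0.0096, -0.0054]
0.89 [-0.0018, -0.0093, -0.006]
0.83 [-0.0017, -0.0089, -0.0065]
0.77 [-0.0017, -0.0085, -0.0071]
0.71 [-0.0016, -0.0081, -0.0076]
0.65 [-0.0015, -0.0076, -0.008]
0.59 [-0.0014, -0.0071, -0.0085]
0.53 [-0.0013, -0.0066, -0.0089]
0.47 [-0.0012, -0.0061, -0.0093]
0.41 [-0.0011, -0.0055, -0.0096]
0.35 [-0.001, -0.005, -0.0099]
0.29 [-0.0008, -0.0044, -0.0102]
0.23 [-0.0007, -0.0038, -0.0104]
0.17 [-0.0006, -0.0031, -0.0106]
0.11 [-0.0005, -0.0025, -0.0108]
```

```bash
python3 -m crank '[0,0,0,-0.001,-0.0082,-0.002,0,0.0255,-0.005,0,-0.0021,-0.0107,0.003,0,0.0255,-0.005,0,-0.0021,-0.0109,0.0023,0,0.0255,-0.005,0,-0.0021,-0.011,0.0016,0,0.0255,-0.005,0,-0.0021,-0.0111,0.001,0]'; python3 st.py
python3 -m crank '[0.0255,-0.005,0,-0.0022,-0.0111,0.0003,0,0.0255,-0.005,0,-0.0022,-0.0111,-0.0004,0,0.0255,-0.005,0,-0.0021,-0.011,-0.001,0,0.0255,-0.005,0,-0.0021,-0.0109,-0.0017,0]'; python3 st.py
python3 - <<'E'
from h import *; from lid import *
d=get_image("top"); cv2.imwrite("pics/t3.png",cv2.resize(d["frame"][100:340,100:420,::-1],None,fx=2.4,fy=2.4))
for th in (1.79,1.31): print(th,[px(d,surf(th,.21)+s*.116*ex).round() for s in (1,-1)])
E
```

```text
time_s: 21.5
position: [0.5572, 0.1644, 0.3145]
tool_rot: [[0.983, -0.155, -0.096], [-0.182, -0.798, -0.574], [0.013, 0.582, -0.813]]
ft_force: [-0.0, 4.4, -3.7]
grip_width: -0.0
t 21.5 p [0.5572 0.1644 0.3145] xang -10.47 z [-0.096 -0.574 -0.813] F [-0.   4.4 -3.7] T [ 1.26 -0.2   0.02] w -0.0 q [ 17.3  32.2  52.8 -33.4 109.4  20.7]
time_s: 21.9
position: [0.5486, 0.1188, 0.3127]
tool_rot: [[0.983, -0.168, -0.078], [-0.185, -0.853, -0.489], [0.016, 0.495, -0.869]]
ft_force: [0.1, 4.1, -1.5]
grip_width: -0.0003
t 21.9 p [0.5486 0.1188 0.3127] xang -10.65 z [-0.078 -0.489 -0.869] F [ 0.1  4.1 -1.5] T [ 1.   -0.23  0.06] w -0.3 q [ 11.7  27.5  59.2 -28.4 103.1  18.5]
1.79 [array([171., 146.]), array([140., 291.])]
1.31 [array([233., 157.]), array([203., 303.])]
```

View pics/t3.png

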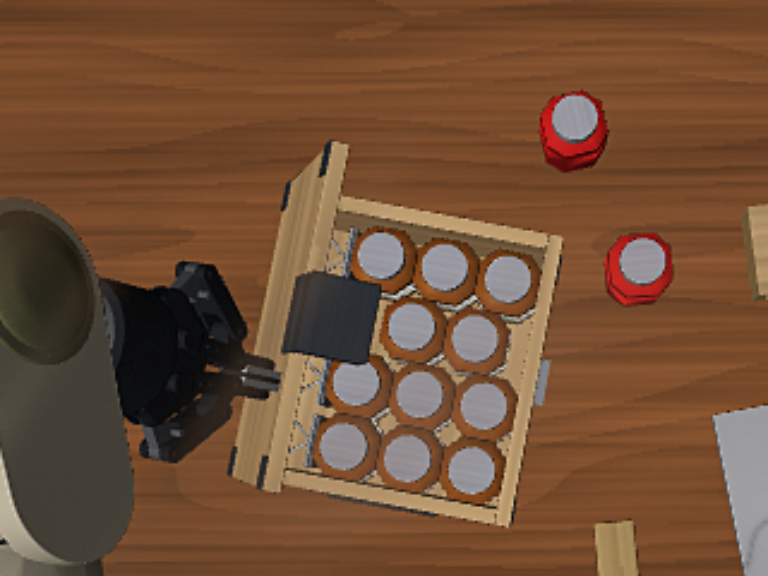

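The top crop shows the lid swinging (about 1.3 rad) with the tip below the latch case. In the emptied row, the two neighbours have slid together toward the gap at (412,325) and (475,335). I'll check that they are still seated before the lid covers them.

Run:
```python
from h import *
D={}
for n in("top","side"):
    d=get_image(n); im=d["frame"]; hsv=cv2.cvtColor(im,cv2.COLOR_RGB2HSV)
    m=((hsv[...,1]<45)&(hsv[...,2]>(120 if n=="top" else 165))).astype(np.uint8); m=cv2.morphologyEx(m,cv2.MORPH_OPEN,np.ones((3,3),np.uint8))
    L=[]
    for c in cv2.findContours(m,cv2.RETR_EXTERNAL,cv2.CHAIN_APPROX_NONE)[0]:
        a=cv2.contourArea(c)
        if 100<a<900:
            e=cv2.fitEllipse(c); p=onz(d,*e[0],.098)
            if .45<p[0]<.7 and -.07<p[1]<.12: L.append((e[0],p)); print(n,np.round(e[0],1),np.round(e[1],1),p[:2].round(4))
    D[n]=(d,L)
im=D["side"][0]["frame"]; cv2.imwrite("pics/s4.png",cv2.resize(im[190:340,170:370,::-1],None,fx=4,fy=4,interpolation=cv2.INTER_CUBIC))
```

```text
top [296.  295.7] [18.3 18.4] [ 0.4887 -0.0137]
top [269.2 290.7] [18.1 18.4] [0.4986 0.0373]
top [242.5 285.5] [17.9 18.6] [0.5088 0.0883]
top [301.1 268.8] [18.2 18.3] [ 0.5399 -0.0236]
top [274.3 263.9] [18.  18.3] [0.5496 0.0276]
top [247.7 259.6] [16.4 18.8] [0.5583 0.0785]
top [297.3 240.6] [18.2 18.2] [ 0.5941 -0.0166]
top [270.9 235.7] [18.  18.3] [0.6039 0.0341]
top [311.1 215.9] [18.1 18.3] [ 0.6419 -0.0433]
top [284.8 210.9] [18.2 18.3] [0.6519 0.0073]
top [258.2 206. ] [18.  18.2] [0.6618 0.0585]
side [258.1 312. ] [10.  25.1] [0.5169 0.0879]
side [246.  293.7] [16.7 20.7] [0.5601 0.0779]
side [252.1 266.8] [14.9 20.1] [0.6049 0.0338]
```

View pics/s4.png

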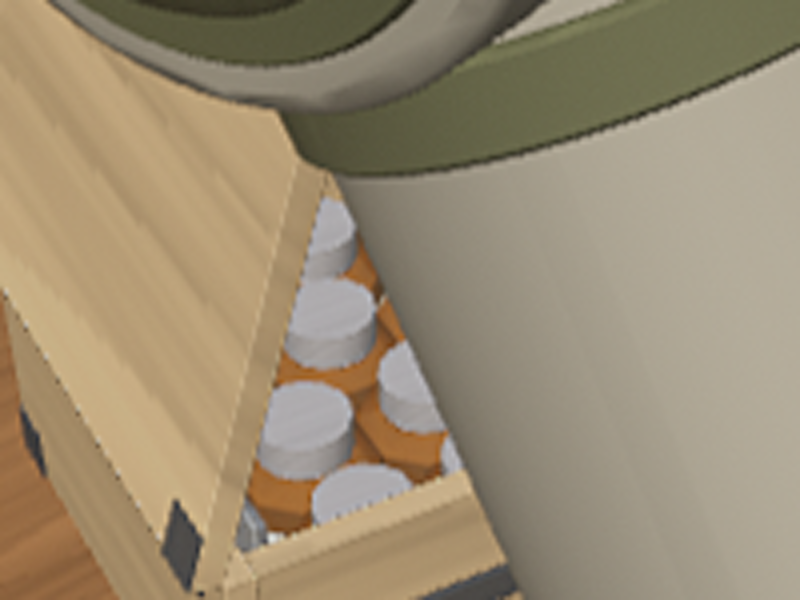

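Top and side agree at cap height 98 mm for the shifted jar, (0.604,0.034). It is upright and seated, slid only along its row by the spring pad, and every other jar is where it was. I'll continue closing the lid.

```bash
python3 -m crank '[0.0255,-0.005,0,-0.0021,-0.0108,-0.0023,0,0.0255,-0.005,0,-0.0021,-0.0107,-0.003,0,0.0255,-0.005,0,-0.002,-0.0105,-0.0036,0,0.0255,-0.005,0,-0.002,-0.0102,-0.0042,0,0.0255,-0.005,0,-0.0019,-0.0099,-0.0048,0,0.0255,-0.005,0,-0.0019,-0.0096,-0.0054,0,0.0255,-0.005,0,-0.0018,-0.0093,-0.006,0,0.0255,-0.005,0,-0.0017,-0.0089,-0.0065,0,0.0255,-0.005,0,-0.0017,-0.0085,-0.0071,0]'; python3 st.py
python3 -m crank '[0.0255,-0.005,0,-0.0016,-0.0081,-0.0076,0,0.0255,-0.005,0,-0.0015,-0.0076,-0.008,0,0.0255,-0.005,0,-0.0014,-0.0071,-0.0085,0,0.0255,-0.005,0,-0.0013,-0.0066,-0.0089,0,0.0255,-0.005,0,-0.0012,-0.0061,-0.0093,0,0.0255,-0.005,0,-0.0011,-0.0055,-0.0096,0,0.0255,-0.005,0,-0.001,-0.005,-0.0099,0,0.0255,-0.005,0,-0.0008,-0.0044,-0.0102,0,0.0255,-0.005,0,-0.0007,-0.0038,-0.0104,0]'; python3 st.py
python3 - <<'E'
from h import *; from lid import *
p=np.array(observe()["position"]);R=np.array(observe()["tool_rot"])
tip=p+.014*R[:,2]
for th in(.17,.2,.23,.26): v=tip-H; print(th,"x",v@ex,"r",v@(-np.cos(th)*ey+np.sin(th)*ez),"gap",v@nrm(th)-.012)
E
```

```text
time_s: 22.95
position: [0.5312, 0.0301, 0.2695]
tool_rot: [[0.982, -0.187, -0.037], [-0.189, -0.942, -0.278], [0.017, 0.28, -0.96]]
ft_force: [1.1, 2.9, 0.9]
grip_width: 0.0001
t 22.95 p [0.5312 0.0301 0.2695] xang -10.92 z [-0.037 -0.278 -0.96 ] F [1.1 2.9 0.9] T [ 0.47 -0.13 -0.04] w 0.1 q [ -2.1  21.1  73.  -16.2  87.6   9.9]
time_s: 23.85
position: [0.5207, -0.0236, 0.1866]
tool_rot: [[0.981, -0.193, 0.007], [-0.193, -0.98, -0.052], [0.017, 0.05, -0.999]]
ft_force: [0.1, -0.3, 0.0]
grip_width: -0.0
t 23.85 p [ 0.5207 -0.0236  0.1866] xang -11.12 z [ 0.007 -0.052 -0.999] F [ 0.1 -0.3  0. ] T [ 0.06  0.08 -0.02] w -0.0 q [-14.3  21.7  84.9  -3.   72.2  -2.3]
0.17 x -0.04474748668020852 r 0.1822824585272474 gap 0.008089069850365324
0.2 x -0.04474748668020852 r 0.1828030192715231 gap 0.0026123769252529763
0.23 x -0.04474748668020852 r 0.18315906963728815 gap -0.002877466152786253
0.26 x -0.04474748668020852 r 0.18335028920324586 gap -0.008375518895535415
```

```bash
python3 -m crank '[0,0,0,0,0,0.012,0,0.03,-0.006,0,0.022,-0.0073,0,0,0.025,-0.005,0,0.022,-0.0073,0,0,0,0,0,0,0,-0.01,0,0,0,0,0,0,-0.006,0,0,0,0,0,0,-0.004,0,0,0,0,0,0,-0.004,0,0,0,0,0,0,-0.004,0]'; python3 st.py; for i in 1 2 3; do python3 -m crank '[0,0,0,0,0,-0.003,0,0,0,0,0,0,-0.002,0]' >/dev/null; python3 st.py; done
```

```text
time_s: 24.65
position: [0.5646, -0.0374, 0.1713]
tool_rot: [[0.981, -0.193, 0.018], [-0.193, -0.981, 0.001], [0.018, -0.004, -1.0]]
ft_force: [-0.0, 0.1, -0.2]
grip_width: -0.0002
t 24.65 p [ 0.5646 -0.0374  0.1713] xang -11.13 z [ 0.018  0.001 -1.   ] F [-0.   0.1 -0.2] T [-0.08  0.03  0.01] w -0.2 q [-15.9  26.6  79.4   0.3  73.   -4.9]
t 24.85 p [ 0.5648 -0.0375  0.1663] xang -11.14 z [ 0.018  0.001 -1.   ] F [ 0.4 -1.  -0.4] T [-0.02  0.04 -0.01] w -0.1 q [-15.9  26.9  79.8   0.3  72.3  -4.9]
t 25.05 p [ 0.5649 -0.0377  0.1612] xang -11.15 z [ 0.018  0.001 -1.   ] F [0.4 0.2 0.8] T [-0.07  0.02  0.03] w 0.2 q [-15.9  27.2  80.2   0.3  71.6  -4.9]
t 25.25 p [ 0.565  -0.0378  0.1569] xang -11.15 z [ 0.019  0.    -1.   ] F [-2.9 -0.5 10.7] T [-0.25  0.62 -0.02] w 0.0 q [-15.9  27.4  80.6   0.3  71.   -4.9]
```

```bash
for i in 1 2 3 4 5; do python3 -m crank '[0,0,0,0,0,-0.0015,0,0,0,0,0,0,-0.0015,0]' >/dev/null; python3 st.py; done
```

```text
t 25.45 p [ 0.565  -0.038   0.1549] xang -11.15 z [ 0.019 -0.001 -1.   ] F [-6.1 -1.5 14.8] T [-0.34  0.98 -0.03] w -0.3 q [-15.9  27.6  80.8   0.3  70.6  -4.9]
t 25.65 p [ 0.5651 -0.0378  0.151 ] xang -11.16 z [ 0.019  0.    -1.   ] F [ 0.4  0.4 -0.3] T [-0.05  0.05 -0.06] w -0.2 q [-15.9  27.8  81.    0.3  70.1  -4.9]
t 25.85 p [ 0.565  -0.0377  0.148 ] xang -11.15 z [ 0.018  0.    -1.   ] F [-5.1  0.2 17.6] T [0.08 1.02 0.  ] w -0.5 q [-15.9  28.   81.3   0.3  69.7  -4.9]
t 26.05 p [ 0.5651 -0.0377  0.1478] xang -11.13 z [ 0.021 -0.001 -1.   ] F [-14.    1.7  40. ] T [0.32 2.41 0.02] w -0.3 q [-15.9  28.   81.3   0.3  69.5  -4.9]
t 26.25 p [ 0.5652 -0.0377  0.1476] xang -11.11 z [ 0.023 -0.002 -1.   ] F [-22.8   3.3  63. ] T [ 0.62  3.75 -0.04] w -0.2 q [-15.9  27.9  81.4   0.3  69.3  -4.9]
```

The force rose, dropped at z=0.151 (the snap), then hit a hard stop at 0.148, which is the shut height. I'll retract and verify.

```bash
python3 -m crank '[0,0,0,0,0,0.003,0,0,0,0,0,0,0.01,0,0,0,0,0,0,0.03,0,0,0,0,0,0,0.04,0,0,0,0,-0.01,0,0.04,0,0,0,0,-0.04,0,0.02,0,0,0,0,-0.04,0,0,0,0,0,0,-0.04,0,0,0,0,0,0,-0.04,0,0,0,0,0,0,-0.03,0,0,0,0,0,0,0,0,0,0]'; python3 st.py
python3 - <<'E'
from h import *; from lid import *
im={n:get_image(n) for n in("top","side")}
d=im["top"]; print("lid free corners th=0 / .03",[[px(d,surf(t,.21)+s*.116*ex).round(1).tolist() for s in(1,-1)] for t in(0,.03)],"slab",px(d,[.4675,-.3153,.016]),"cap",px(d,[.4675,-.3153,.104]))
d=im["side"]; print("side corners",[[px(d,surf(t,.21)+s*.116*ex).round(1).tolist() for s in(1,-1)] for t in(0,.03,.06)])
a=cv2.resize(im["top"]["frame"][130:430,120:520],(400,300)); b=im["side"]["frame"][120:420,150:550]
cv2.imwrite("pics/end.png",cv2.resize(np.hstack([a,b])[:,:,::-1],(800,300)))
E
```

```text
time_s: 27.35
position: [0.3623, -0.0371, 0.2845]
tool_rot: [[0.981, -0.194, 0.017], [-0.194, -0.981, 0.001], [0.017, -0.004, -1.0]]
ft_force: [-0.5, 0.6, -1.1]
grip_width: 0.0003
t 27.35 p [ 0.3623 -0.0371  0.2845] xang -11.2 z [ 0.017  0.001 -1.   ] F [-0.5  0.6 -1.1] T [-0.03 -0.   -0.01] w 0.3 q [-25.    0.2  95.8   0.5  83.1 -13.9]
lid free corners th=0 / .03 [[[334.7, 197.1], [311.8, 319.5]], [[334.5, 196.5], [311.5, 319.6]]] slab [445.54452918 305.45389065] cap [455.01672796 305.71123806]
side corners [[[285.3, 201.5], [360.8, 278.5]], [[285.0, 198.4], [360.7, 275.2]], [[284.5, 195.4], [360.6, 272.0]]]
```

No viewer pictures are left, so I'll check numerically.

Run:
```python
from h import *; from lid import *
d=get_image("side"); hsv=cv2.cvtColor(d["frame"],cv2.COLOR_RGB2HSV)
# lid top (pale plywood) far edge against table/darker: print brightness across predicted edges
A,B=surf(0,.21)+.116*ex,surf(0,.21)-.116*ex
for f in (.1,.25,.75,.9):
    row=[]
    for t in (0,.03,.06):
        l,n=-np.cos(t)*ey+np.sin(t)*ez,nrm(t); p=H+.21*l+.012*n+(.116-.232*f)*ex; row.append(px(d,p).round(1).tolist())
    u,v=np.round(row[0]).astype(int)
    print(f,row,"V col",hsv[v-12:v+13,u,2].tolist(),"S",hsv[v-12:v+13,u,1].tolist())
d=get_image("top"); hsv=cv2.cvtColor(d["frame"],cv2.COLOR_RGB2HSV)
m=((hsv[...,1]>20)&(hsv[...,1]<140)&(hsv[...,2]>140)).astype(np.uint8); m[:, 345:]=0
c=max(cv2.findContours(cv2.morphologyEx(m,cv2.MORPH_OPEN,np.ones((5,5))),cv2.RETR_EXTERNAL,2)[0],key=cv2.contourArea); print("lid box",cv2.boxPoints(cv2.minAreaRect(c)).round(1).tolist())
o=((hsv[...,1]>180)&(hsv[...,0]>8)&(hsv[...,0]<22)&(hsv[...,2]>120)).astype(np.uint8)[260:350,400:500]
M=cv2.moments(o,True); print("jar orange area",M["m00"],"c",400+M["m10"]/max(M["m00"],1),260+M["m01"]/max(M["m00"],1),"pred shoulder",px(d,[.4675,-.3153,.082]))
print("exp corners",[px(d,surf(0,r)+s*.116*ex).round(1).tolist() for r in(0,.21) for s in(1,-1)])
```

```text
0.1 [[291.8, 208.1], [291.5, 205.0], [291.0, 202.0]] V col [169, 172, 170, 162, 159, 162, 162, 163, 167, 171, 174, 170, 158, 195, 220, 210, 207, 208, 209, 209, 208, 207, 207, 207, 207] S [134, 136, 135, 135, 133, 134, 134, 135, 133, 133, 135, 140, 129, 82, 71, 75, 78, 80, 78, 78, 78, 78, 79, 78, 79]
0.25 [[301.9, 218.4], [301.6, 215.3], [301.2, 212.2]] V col [167, 166, 160, 160, 161, 161, 160, 160, 156, 150, 150, 151, 154, 182, 207, 211, 205, 205, 206, 207, 207, 207, 210, 198, 144] S [133, 135, 137, 134, 135, 135, 134, 131, 134, 134, 134, 137, 134, 98, 78, 75, 77, 78, 78, 78, 79, 78, 79, 79, 62]
0.75 [[339.5, 256.7], [339.3, 253.5], [339.0, 250.3]] V col [88, 88, 89, 88, 87, 88, 88, 89, 87, 86, 84, 78, 101, 186, 216, 201, 195, 194, 194, 196, 197, 198, 199, 202, 207] S [35, 35, 34, 41, 35, 35, 35, 34, 35, 39, 30, 26, 71, 85, 79, 80, 81, 80, 80, 82, 80, 80, 81, 80, 79]
0.9 [[352.0, 269.5], [351.9, 266.3], [351.7, 263.1]] V col [159, 159, 160, 164, 167, 167, 163, 161, 160, 163, 167, 147, 95, 90, 94, 95, 96, 96, 95, 95, 94, 92, 98, 158, 190] S [135, 133, 131, 132, 133, 133, 135, 135, 132, 136, 137, 111, 16, 6, 11, 16, 13, 16, 16, 16, 14, 8, 26, 87, 94]
lid box [[200.5, 298.5], [223.39999389648438, 176.3000030517578], [334.29998779296875, 197.10000610351562], [311.3999938964844, 319.29998779296875]]
jar orange area 107.0 c 443.68224299065423 307.5140186915888 pred shoulder [452.51957323 305.64339359]
exp corners [[224.7, 176.7], [200.0, 298.5], [334.7, 197.1], [311.8, 319.5]]
```

```bash
python3 -c "
from rig import *
print(close_job())"
```

```text
the job is handed in; nothing more can be done
None
```

I moved the nozzle jar to the slab and shut and latched the chest lid, and handed the job in at about 27.5 s.

**Jar:**
- I drew it up about 36 mm by its cap without it binding, then regripped it on the glass (54.8 mm across the cut corners). I carried it by the glass and stood it on the slab with about 10 N of contact.
- The wrist view afterwards showed it upright, within about 1 mm of the slab's centre.

**Lid:**
- I pushed it over from outside and pressed at mid-length. The force built to about 15 N, dropped to zero as the latch rode over, then met a hard stop at the shut height.
- The final side and top images put the lid's edges within about 1.5 px of fully shut.

**Checks that were less clean:**
- **Shifted jars:** the two jars either side of the emptied place slid along their row into the gap, by about 33 mm and 17 mm. The top view shows both at normal cap size and spacing. Both views agree for the first one, so it is upright and seated; the second was seen only from above. The other nine were where they started.
- **Press force:** after the snap I pressed on to about 63 N on the fingertips. That is above the 40 N limit set for the arm and gripper body, though only the fingertips were touching.
- **Jar and bystanders at the end:** a colour check of the jar in the last top image was inconclusive, because the brown table confused the mask. The viewer limit was also reached, so I could not look at the final picture. I did not look again at the jar, stand or brush after the placing view, but the arm did not go near them after that.
- **Latch:** I inferred that it is engaged from the force drop and the lid's height; I did not see it directly.

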